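Spring open the blue-thread compartment

ROBOT

A 6-joint arm with a two-finger parallel gripper is mounted at the origin on a cart in front of the work surface, level with it; the furniture and walls round the work are solid. World frame = base frame: x ahead of the robot, y to its left, z up, the work surface at z = 0. Lengths are in m, angles in rad, forces in N, time in s.
With the tool pointing down it reaches from about 0.375 to 0.9 m from the base axis. Payload 3.1 kg.
Tool frame: the origin (TCP) lies at the centre of the arm's flange, where the gripper is bolted on; the fingertips stand 173 mm ahead of it and the grasp point (between the pads) lies 155 mm ahead of it; z points along the fingers, y is the line along which they close (so a half turn about z gives the same grasp; the last joint's range is limited). The gripper opens to 85 mm and grips with 20 to 120 N. Pads are 22 mm wide; open, the fingers measure 114 mm over their backs; the gripper's body (76 mm by 85 mm) begins 54 mm behind the grasp point. The pads swing forward as they close: fully open they stand 13 mm farther back than shut.
Start: joints at [0.986, 0.527, 1.433, -0, 1.181, -0.178], TCP at [0.247, 0.574, 0.405] pointing down, gripper open.
Joint ranges: [-3.08, 3.08], [-0.75, 2.2], [0.22, 2.44], [-1.43, 4.57], [0, 2.65], [-2.85, 2.85]. Speed limits (rad/s): [2.79, 2.79, 3.14, 3.14, 3.14, 3.14].

INTERFACE

Orientations are given as a 3x3 rotation matrix whose columns are the frame's x, y, z axes.
In Python, from rig import * gives the robot as it stands.
- The arm moves only by the tool arm_command, never from a script. Its argument "commands" is a list of rows, each a list of 3 entries, a list of its own where there are three numbers: the finger opening in mm, from 0 to 85.4, then the shift along the world's x, y, z in units of 50 mm (1.0 is 50 mm), then the turn about the world's z in degrees. A call has 1 to 10 rows; each row is the pose to reach, as a shift and turn from the pose commanded when the call began; what a row does not reach only later rows make up. A row lasts 1/10 s, in which the tool goes at most 50 mm and 8.59 degrees, less where a joint would pass 70% of its speed; a pose out of reach is approached as far as the arm can. A call with a gripper value outside its range is refused whole. The fingers move at their own pace and stop on an object; "force" is the grip in N (left out, the last holds). Time passes only in rows, so rows that repeat a pose let the fingers close. It gives the time, the measured TCP pose, the force, the opening and the grip force at its end, in the units of the state.
- get_state(): the state, without advancing time (a new reading comes with each control period).
- get_image(name): name is "scene" or "side" or "wrist"; returns a dict with "color" (400x640x3 uint8, red, green, blue), "vfov" (degrees; the focal length in pixels is half the picture's height over the tangent of half this angle, whatever the lens; pixels are square), "cx", "cy" (the principal point, pixels), "R" (3x3) and "t" (3): a world point X has camera coordinates R X + t; the wrist camera has in their place "tool_from_camera" (4x4, takes a point from camera to tool coordinates, whose origin is the TCP and whose axes are the flange's). Camera axes: x right, y down, z forward; pixel columns grow to the right and rows downward; lengths in m; the calibration is good to about 2 mm. A picture is of the moment at which its call begins: read the wrist's pose just before it. There is no depth.
- finish_job(): hands the job in; it is judged then, once.
Trained networks look in the newest picture that a camera, given by its name, has taken for a name from the list of things; names that differ only in an ending like _2 or _b are one class to them, and where a whole thing is asked for, a point or a joint stands for the part that bears it (a point fixed in the world has none). Each returns a list of dicts, best first, with "confidence" (0 to 1); they miss things now and then, are a little off and sometimes report something else, mostly with a low value. They report only what shows in the picture. A call takes as long as a camera call.
- trace(target, camera): "pixels" (400x640 bool, what is visible of it) and "xy" ([column, row] in pixels, amid what is visible of it).
The state is a dict: "t": time; "q": joint angles; "qvel": joint speeds; "tau": joint torques, N m; "ee_pos": TCP position; "orientation": TCP orientation; "force": force on the tool from outside, world axes, zero at the start; "ft_torque": the same for the moment, N m; "grip_width": finger opening in m; "grip_force": force on a finger pad.
Only numpy, scipy, OpenCV 4.12 (cv2) and the standard library are available. Lean on these libraries where they do the work, as an engineer would, in place of code of your own. Each camera call takes 0.05 s, during which the arm holds its last target. There are 200 camera calls.

TASK

The two handleless doors of the thread cabinet are held by push-to-open catches. Open the compartment that holds the blue thread: press its door in near the edge beside the middle of the cabinet until the catch gives, let it spring ajar, and then push it wide open, at least square to the front. Press gently, pick nothing up, keep the other door shut and leave the spools and the things around the cabinet where they stand.

Things in the scene. Friction and masses are not known exactly. Their poses are not given: they have to be found in the camera images.
- thread_cabinet: Fixed plywood cabinet with a clear-paned top and two clear-paned green doors side by side, 304 wide x 150 deep x 150 mm high. Origin: centre of its underside, on the bench top. Its x points from the doors to the back (the shut doors' outer faces lie at x = -75 mm), y to the left as seen from the robot, z up. A divider at y = 0 makes a left and a right compartment.
- left_door (a joint): Left door's upright hinge, at the cabinet's left end, rad: 0 shut and latched, negative pressed in (stop -0.048), positive open, 1.57 square to the front, stop 1.75. Push-push catch: pressed past -0.035 (4 mm at the press point, 4 to 5 N; hard stop at 5.5 mm) it lets go; as the finger withdraws, a spring throws the door to about 0.45. Pressed home it latches again.
- right_door (a joint): Right door's upright hinge, at the cabinet's right end: mirror image, same values, stops, catch and forces. Past the reach of its spring (0.4 to 0.5) either door stays where it is left; its hinge friction is under 1 N at the edge.
- left_hinge (a point): Left door's hinge axis, at the height of the cabinet's top (150 mm), half-way through the leaf's thickness.
- right_hinge (a point): Right door's hinge axis, at the height of the cabinet's top (150 mm), half-way through the leaf's thickness. Behind each door, within 60 mm of its free edge and 25 to 60 mm above the bench, are the catch parts (pin and plunger, reaching up to 42 mm out when open): keep the fingertips above 70 mm there.
- left_edge (a point): The top corner of the left door's free edge, on the outer face, beside the middle of the cabinet (moves with the door). The door leaf is a 9 mm thick green frame with a clear pane, level with this corner at its top, 144 mm high and 150.5 mm wide, 146.5 mm from hinge axis to free edge.
- right_edge (a point): The top corner of the right door's free edge, on the outer face, beside the middle of the cabinet (moves with the door). The door leaf is a 9 mm thick green frame with a clear pane, level with this corner at its top, 144 mm high and 150.5 mm wide, 146.5 mm from hinge axis to free edge.
- left_press (a point): A point on the left door's outer face good to press: 31.5 mm from the free edge, 115 mm from the hinge axis, 110 mm above the bench (moves with the door).
- right_press (a point): The same point on the right door's outer face.
- blue_spool_mid (a point): Centre, half-way up, of the wooden spool of blue thread (40 mm across, 50 mm tall) standing in one compartment; seen through the panes of door and top. Not to be moved.
- brown_spool_mid (a point): Centre, half-way up, of the spool of dark brown thread, same size, standing in the other compartment. Not to be moved.
- oil_can: Bystander: small brass oil can, 58 mm across, 125 mm tall, loose, left of the cabinet. Origin: centre of its underside.
- solvent: Bystander: white squeeze bottle with a red cap, 68 mm across, 170 mm tall, loose, right of the cabinet. Origin: centre of its underside.

How it is judged:
By the outcome, as a careful person would: the job done as asked, in the order asked, and still so for the second after the job is handed in, with the robot touching nothing.
It also fails if it takes over 45 s, if anything falls off the work surface, if the arm or the gripper's body presses on something with over 40 N, if the wrist force passes 120 N, or if a joint passes its speed limit or range.

## Working session

There is one attempt and no reset: what is moved stays moved. The work goes in short steps, Python scripts to look and compute and a tool call to move; the robot and the scene stay as the last step left them, time stands still between calls to the robot, and variables do not carry over. Pictures are saved under pics/ and viewed, at most 10 in all, crops included, and the job is handed in when it is done.

Besides the shell and the picture viewer there is one more tool, called after "Emit:" by a JSON object that holds its "op" and its "data", one argument or row to a line. arm_command: Moves the arm, as the interface text tells. Its arguments: {"type":"object","properties":{"commands":{"type":"array","items":{"type":"array"}},"force":{"type":"number"}},"required":["commands"]}

```bash
mkdir -p pics
cat > h.py <<'E'
from rig import *
import numpy as np, cv2
np.set_printoptions(precision=4,suppress=True)
def look(n,fn=None):
    im=get_image(n)
    if fn: cv2.imwrite('pics/'+fn,im['color'][:,:,::-1])
    return im
def K(im):
    f=200/np.tan(np.radians(im['vfov'])/2); return np.array([[f,0,im['cx']],[0,f,im['cy']],[0,0,1]])
def ray(im,xy):
    R=np.array(im['R']);t=np.array(im['t']); d=R.T@np.linalg.inv(K(im))@[xy[0],xy[1],1]
    return -R.T@t, d/np.linalg.norm(d)
def proj(im,X):
    p=K(im)@(np.array(im['R'])@np.array(X)+im['t']); return p[:2]/p[2]
def atz(im,xy,z):
    o,d=ray(im,xy); return o+d*(z-o[2])/d[2]
def tri(a,pa,b,pb):
    o1,d1=ray(a,pa);o2,d2=ray(b,pb)
    s=np.linalg.lstsq(np.c_[d1,-d2],o2-o1,rcond=None)[0]
    p,q=o1+s[0]*d1,o2+s[1]*d2
    return (p+q)/2,np.linalg.norm(p-q)
E
python3 - <<'E'
from h import *
ims={c:look(c,c+'0.png') for c in('scene','side')}
res={}
for n in ['left_hinge','right_hinge','left_edge','right_edge','left_press','right_press','blue_spool_mid','brown_spool_mid','oil_can','solvent','thread_cabinet']:
    for c in ims:
        r=trace(n,c)
        if r: res[n,c]=r[0]['xy']; print(n,c,[(np.round(q['xy'],1),round(q['confidence'],2)) for q in r[:2]])
    if (n,'scene') in res and (n,'side') in res: print('   ',*tri(ims['scene'],res[n,'scene'],ims['side'],res[n,'side']))
for c,i in ims.items(): o,d=ray(i,[320,200]); print(c,o,d)
print(get_state())
E
```

```text
left_hinge scene [(array([309.1, 205.7]), 0.93), (array([320.2, 242. ]), 0.37)]
left_hinge side [(array([322.2, 205.1]), 0.82)]
    [0.6554 0.0971 0.0556] 0.004636186741859002
right_hinge scene [(array([313.8, 205. ]), 0.78)]
right_hinge side [(array([321.1, 206.9]), 0.68)]
    [0.6397 0.0964 0.0688] 0.008416485617493598
left_edge side [(array([287.7, 220.8]), 0.86)]
right_edge scene [(array([357.3, 197.1]), 0.96)]
right_edge side [(array([349.3, 224.7]), 0.65)]
    [0.5671 0.0189 0.0939] 0.002699546830611599
left_press scene [(array([366.4, 148.1]), 0.63), (array([317.4, 243.9]), 0.61)]
left_press side [(array([287.8, 220.8]), 0.83)]
    [0.4672 0.1046 0.3163] 0.1338053463562133
right_press scene [(array([358.8, 197.4]), 0.56)]
right_press side [(array([350.1, 227.4]), 0.73), (array([322.6, 202.2]), 0.2)]
    [0.5639 0.0158 0.0899] 2.1001781118125952e-05
oil_can scene [(array([254.7, 267.6]), 0.86), (array([311.3, 205.9]), 0.41)]
oil_can side [(array([247.7, 202.8]), 0.62)]
    [0.6474 0.302  0.0353] 0.0029355174092852957
solvent scene [(array([366.9, 148.7]), 0.87)]
solvent side [(
[... 215 characters left out ...]
]
    [0.6467 0.095  0.0682] 0.004906902542349848
scene [0.2637 0.5409 0.889 ] [ 0.3715 -0.4612 -0.8058]
side [ 0.0165 -0.011   0.7921] [ 0.6586  0.1187 -0.743 ]
{'t': 1.2, 'q': array([ 0.9855,  0.5275,  1.4327,  0.    ,  1.1814, -0.1785]), 'qvel': array([ 0.0006,  0.0013,  0.    ,  0.0016,  0.0002, -0.0003]), 'tau': array([ -0.0002, -44.2323, -17.8422,  -0.0003,   0.0008,   0.    ]), 'ee_pos': array([0.2472, 0.574 , 0.4047]), 'orientation': array([[-0.9184,  0.3956, -0.    ],
       [ 0.3956,  0.9184,  0.    ],
       [ 0.    , -0.    , -1.    ]]), 'force': array([-0.0714,  0.0324,  1.107 ]), 'ft_torque': array([0.0277, 0.0151, 0.0016]), 'grip_force': 0.0, 'grip_width': 0.08491578080467505}
```

Run:
```python
import cv2
for c,(a,b,x,y) in {'scene':(100,330,200,430),'side':(120,320,200,430)}.items():
    im=cv2.imread(f'pics/{c}0.png')[a:b,x:y]; cv2.imwrite(f'pics/{c}0c.png',cv2.resize(im,None,fx=2.6,fy=2.6,interpolation=cv2.INTER_CUBIC))
```

```text
(no output)
```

View pics/scene0c.png

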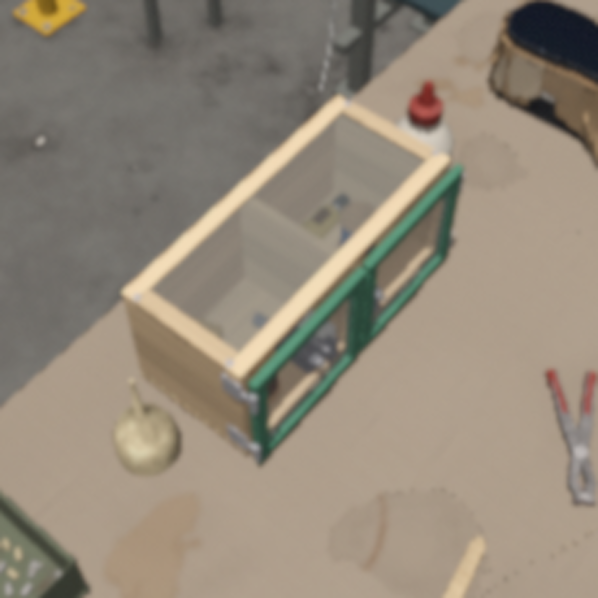

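View pics/side0c.png

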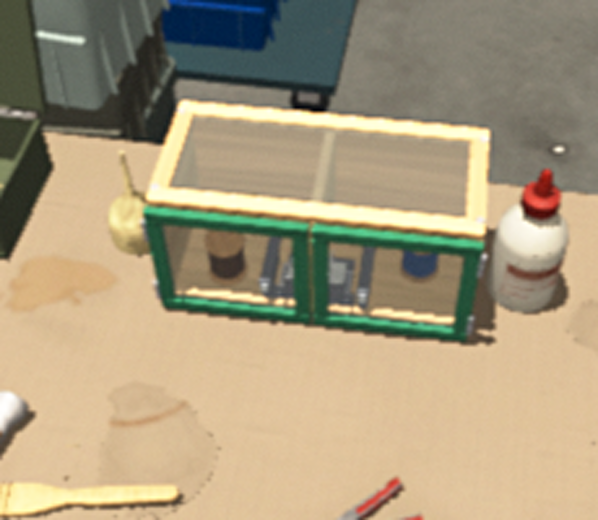

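The side view shows blue thread behind the right door (about pixel 361,221) and brown behind the left (about 287,218). In the scene view the cabinet stands yawed, with both doors shut, the oil can close to its left end and the solvent close to its right end. I'll fit the cabinet pose to the corners.

```bash
cat > fit.py <<'E'
from h import *
from scipy.optimize import least_squares
ims={c:look(c) for c in('scene','side')}
C={'scene':((200,100),[((124,293),(.075,.152,.15)),((342,98),(.075,-.152,.15)),((462,170),(-.075,-.1515,.148)),((257,385),(-.075,.1515,.148)),((262,462),(-.075,.1515,.004)),((453,242),(-.075,-.1515,.004))]),
 'side':((200,120),[((182,102),(.075,.152,.15)),((489,129),(.075,-.152,.15)),((147,208),(-.075,.1515,.148)),((484,241),(-.075,-.1515,.148)),((163,305),(-.075,.1515,.004)),((472,338),(-.075,-.1515,.004))])}
def T(p,X): c,s=np.cos(p[2]),np.sin(p[2]); return np.array([p[0]+c*X[0]-s*X[1],p[1]+s*X[0]+c*X[1],X[2]])
def res(p): return np.concatenate([proj(ims[n],T(p,X))-(np.array(o)+np.array(u)/2.6) for n,(o,l) in C.items() for u,X in l])
r=least_squares(res,[.66,.09,0],loss='soft_l1'); p=r.x
print(p,np.degrees(p[2])); print(r.fun.reshape(-1,2))
for n,X in dict(rh=(-.0705,-.1475,.15),re=(-.075,-.001,.15),rp=(-.075,-.0325,.11),bluemid=(0,-.07,.025)).items(): print(n,T(p,X),[proj(ims[c],T(p,X)) for c in ims])
# blue candidates & bystanders
b=tri(ims['side'],(360.8,220.8),ims['scene'],(332.7,190.4));print('blue?',b)
S=lambda X:(lambda d:np.array([np.cos(p[2])*d[0]+np.sin(p[2])*d[1],-np.sin(p[2])*d[0]+np.cos(p[2])*d[1]]))(X[:2]-p[:2])
q=atz(ims['side'],(360.8,220.8),.025);print('side ray blue z25',q,'cab',S(q))
q=atz(ims['side'],(287,218),.03);print('side ray brown',q,'cab',S(q))
q=atz(ims['scene'],(332,178),.03);print('scene ray',q,S(q))
for n,x in dict(oil=[.6474,.302],solv=[.626,-.1076]).items(): print(n,S(np.array(x)))
E
python3 fit.py
```

```text
[0.6386 0.0905 0.0253] 1.4492107871786966
[[-0.3144 -2.2523]
 [-1.3502 -2.8347]
 [ 1.1237 -2.6198]
 [ 0.3206 -0.4974]
 [ 0.2709 -0.0038]
 [-2.1222  4.8081]
 [-0.2145 -1.4504]
 [ 0.1905 -0.99  ]
 [-1.4056  1.1483]
 [ 0.2943  2.0671]
 [ 0.0743  0.6005]
 [-2.1658  1.1292]]
rh [ 0.5718 -0.0587  0.15  ] [array([376.4696, 162.3147]), array([384.8183, 212.4797])]
re [0.5636 0.0876 0.15  ] [array([342.3805, 201.0951]), array([320.0683, 207.3066])]
rp [0.5644 0.0561 0.11  ] [array([349.295 , 202.6628]), array([333.4695, 219.8122])]
bluemid [0.6404 0.0206 0.025 ] [array([332.4571, 198.2441]), array([350.3405, 219.6704])]
blue? (array([ 0.6605, -0.0087,  0.007 ]), np.float64(0.008237066399133535))
side ray blue z25 [ 0.641  -0.0071  0.025 ] cab [-0.0001 -0.0977]
side ray brown [0.615 0.186 0.03 ] cab [-0.0211  0.096 ]
scene ray [ 0.6824 -0.0298  0.03  ] [ 0.0408 -0.1214]
oil [0.0142 0.2112]
solv [-0.0176 -0.1978]
```

```bash
cat >> fit.py <<'E'
print('---');out=[]
E8=[(x,y,z) for x in(-.075,.075) for y in(-.152,0,.152) for z in(0,.15)]
for c in ims:
    im=ims[c]; print(c,{k:np.round(v,4) for k,v in im.items() if k not in('color',)})
    C1=C; 
    o,l=C[c]; f=lambda p:np.concatenate([proj(im,T(p,X))-(np.array(o)+np.array(u)/2.6) for u,X in l])
    rr=least_squares(f,p,loss='soft_l1');print(c,rr.x,rr.cost)
    pic=cv2.resize(im['color'][100:330,200:430,::-1],None,fx=2.6,fy=2.6,interpolation=cv2.INTER_CUBIC)
    for a in E8:
        for b in E8:
            if sum(abs(i-j)>1e-9 for i,j in zip(a,b))==1:
                P=[tuple(int(v) for v in (proj(im,T(p,X))-[200,100])*2.6) for X in(a,b)]; cv2.line(pic,*P,(0,0,255),1)
    out.append(pic[:,:400] if 0 else pic)
cv2.imwrite('pics/ov.png',cv2.resize(np.hstack(out),(800,400),interpolation=cv2.INTER_AREA))
E
python3 fit.py | sed -n '/---/,$p'
```

```text
---
scene {'vfov': np.float64(52.6982), 'cx': np.float64(315.5596), 'cy': np.float64(197.3198), 'R': array([[-0.7656, -0.6433,  0.0016],
       [-0.5166,  0.6133, -0.5975],
       [ 0.3834, -0.4582, -0.8019]]), 't': array([0.5485, 0.3356, 0.8597])}
scene [0.6358 0.0921 0.0165] 10.4992729063237
side {'vfov': np.float64(56.4662), 'cx': np.float64(321.2652), 'cy': np.float64(201.5231), 'R': array([[ 0.1657, -0.9862, -0.0061],
       [-0.7362, -0.1196, -0.6661],
       [ 0.6562,  0.1148, -0.7458]]), 't': array([-0.0088,  0.5385,  0.5812])}
side [0.6412 0.09   0.0321] 4.607917186151623
```

View pics/ov.png

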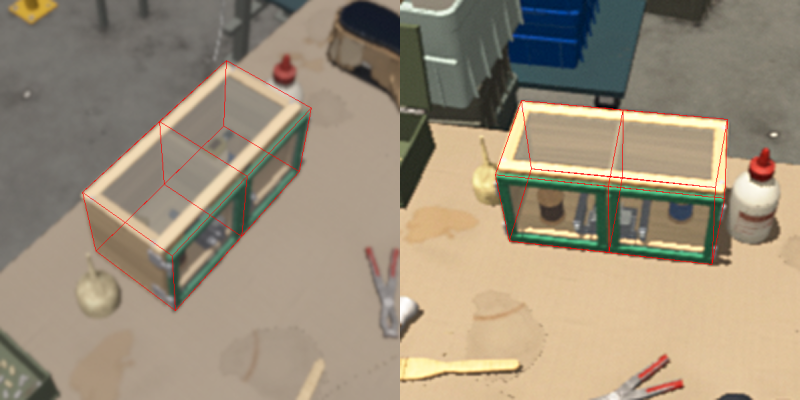

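Blue sits in the right compartment, at about cabinet (0, -0.098). The cabinet is at about (0.639, 0.090) with 1.4° yaw, and the outline drawn from the fit lies on it in both pictures. I'll move in front of the right press point with the fingers closed and tool y along the door.

Emit:
{"op": "arm_command", "data": {
  "commands": [
    [0,[5.1,-10.4,0],-155],
    [0,[5.1,-10.4,0],-155],
    [0,[5.1,-10.4,0],-155],
    [0,[5.1,-10.4,0],-155],
    [0,[5.1,-10.4,0],-155],
    [0,[5.1,-10.4,0],-155],
    [0,[5.1,-10.4,0],-155],
    [0,[5.1,-10.4,0],-155],
    [0,[5.1,-10.4,0],-155],
    [0,[5.1,-10.4,0],-155]
  ],
  "force": 20
}}

```text
t: 2.4
ee_pos: [0.468, 0.1231, 0.405]
orientation: [[0.336, 0.942, 0.001], [0.942, -0.336, 0.0], [0.0, 0.001, -1.0]]
force: [0.6, 0.5, 0.3]
grip_width: -0.0
grip_force: 0.0
```

Emit:
{"op": "arm_command", "data": {
  "commands": [
    [0,[0.7,-1.3,0],-69],
    [0,[0.7,-1.3,0],-69],
    [0,[0.7,-1.3,0],-69],
    [0,[0.7,-1.3,0],-69],
    [0,[0.7,-1.3,0],-69],
    [0,[0.7,-1.3,0],-69],
    [0,[0.7,-1.3,0],-69],
    [0,[0.7,-1.3,0],-69],
    [0,[0.7,-1.3,0],-69],
    [0,[0.7,-1.3,0],-69]
  ]
}}

```text
t: 3.4
ee_pos: [0.5024, 0.0601, 0.4048]
orientation: [[0.999, 0.034, 0.0], [0.034, -0.999, 0.0], [0.0, 0.0, -1.0]]
force: [-0.2, 0.1, 0.3]
grip_width: -0.0002
grip_force: 0.0
```

Run:
```python
from h import *
s=get_state();print(s['ee_pos'],s['q'],np.degrees(np.arctan2(*s['orientation'][[1,0],1])))
im=look('wrist','w0.png')
print(im['vfov'],im['cx'],im['cy'],im['tool_from_camera'])
for n in ['right_edge','left_edge','right_hinge','right_press','blue_spool_mid']: print(n,[(np.round(q['xy'],1),round(q['confidence'],2)) for q in trace(n,'wrist')[:2]])
```

```text
[0.5024 0.0601 0.4048] [-0.1021  0.368   1.7266  0.      1.0468  1.4351] -88.07756281358017
68.12764043520338 318.56341551119226 200.27366937200867 [[ 0.0004 -0.949  -0.3154  0.0803]
 [ 1.      0.0002  0.0006 -0.0007]
 [-0.0005 -0.3154  0.949   0.0318]
 [ 0.      0.      0.      1.    ]]
right_edge [(array([377.7, 124.7]), 0.84), (array([187.5, 118.3]), 0.62)]
left_edge [(array([186.2, 118. ]), 0.7), (array([278.9,  60.8]), 0.58)]
right_hinge [(array([280. ,  63.4]), 0.85)]
right_press [(array([375.6, 122.8]), 0.92)]
blue_spool_mid []
```

View pics/w0.png

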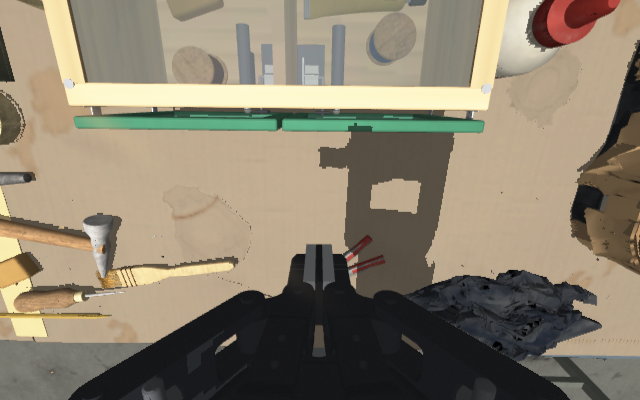

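The wrist view confirms it: the blue-flanked spool is behind the right door (about 390,40), and the doors' top edges lie along row ~128, with the gap at column 281 and the ends at 77 and 484. I'll compute the positions.

Run:
```python
from h import *
s=get_state(); M=np.array([[ 0.0004,-0.949,-0.3154,0.0803],[1,.0002,.0006,-.0007],[-.0005,-.3154,.949,.0318],[0,0,0,1]])
R=s['orientation'];f=200/np.tan(np.radians(68.12764)/2)
for n,uv in dict(Lend=(77,117),Rend=(484,121),gap=(281,119),LF=(77,127),gapF=(281,130.5),RF=(484,131)).items():
    d=R@M[:3,:3]@[(uv[0]-318.56)/f,(uv[1]-200.27)/f,1]; o=s['ee_pos']+R@M[:3,3]
    print(n,o+d*(.148-o[2])/d[2], o+d*(.003-o[2])/d[2])
```

```text
Lend [0.5666 0.2397 0.148 ] [0.5563 0.3534 0.003 ]
Rend [ 0.5732 -0.059   0.148 ] [ 0.5672 -0.1377  0.003 ]
gap [0.5699 0.0904 0.148 ] [0.5617 0.1078 0.003 ]
LF [0.5594 0.2413 0.148 ] [0.5444 0.3561 0.003 ]
gapF [0.5617 0.0904 0.148 ] [0.5481 0.1079 0.003 ]
RF [ 0.5661 -0.0605  0.148 ] [ 0.5554 -0.1402  0.003 ]
```

The wrist measurement agrees with the fit: gap y ≈ 0.090, door face x ≈ 0.563. Now I descend in front of the press point.

Emit:
{"op": "arm_command", "data": {
  "commands": [
    [0,[0,0,-0.8],0],
    [0,[0,0,-1.6],0],
    [0,[0,0,-2.3],0],
    [0,[0,0,-2.6],0],
    [0,[0.3,0,-2.6],0],
    [0,[0.5,0,-2.6],0],
    [0,[0.6,0,-2.6],0],
    [0,[0.7,0,-2.6],0],
    [0,[0.7,0,-2.6],0]
  ]
}}

```text
t: 4.6
ee_pos: [0.5381, 0.06, 0.2753]
orientation: [[1.0, 0.031, 0.002], [0.031, -1.0, -0.0], [0.002, 0.0, -1.0]]
force: [-0.6, -0.6, -0.0]
grip_width: -0.0003
grip_force: 0.0
```

Tips are about 14 mm from the door. I'll creep forward in small steps.

Emit:
{"op": "arm_command", "data": {
  "commands": [
    [0,[0.06,0,0],0],
    [0,[0.12,0,0],0],
    [0,[0.16,0,0],0],
    [0,[0.2,0,0],0],
    [0,[0.22,0,0],0],
    [0,[0.24,0,0],0],
    [0,[0.26,0,0],0],
    [0,[0.28,0,0],0]
  ]
}}

```text
t: 5.4
ee_pos: [0.5502, 0.0601, 0.2744]
orientation: [[1.0, 0.031, -0.004], [0.031, -1.0, 0.0], [-0.004, -0.0, -1.0]]
force: [-5.3, -0.2, 2.2]
grip_width: 0.0001
grip_force: 0.0
```

Emit:
{"op": "arm_command", "data": {
  "commands": [
    [0,[0.01,0,0],0],
    [0,[0.02,0,0],0],
    [0,[0.03,0,0],0]
  ]
}}

```text
t: 5.7
ee_pos: [0.5515, 0.0602, 0.2743]
orientation: [[1.0, 0.03, -0.005], [0.03, -1.0, 0.0], [-0.005, -0.0, -1.0]]
force: [-5.1, -0.7, 1.9]
grip_width: 0.0003
grip_force: 0.0
```

Run:
```python
from h import *
s=get_state();print(s['ee_pos'],s['force'],s['qvel'])
```

```text
[0.5515 0.0602 0.2743] [-5.1237 -0.7096  1.9265] [ 0.0005  0.0048 -0.0125 -0.      0.0094  0.0013]
```

Emit:
{"op": "arm_command", "data": {
  "commands": [
    [0,[0.01,0,0],0],
    [0,[0.02,0,0],0],
    [0,[0.02,0,0],0]
  ]
}}

```text
t: 6.0
ee_pos: [0.5525, 0.0602, 0.2743]
orientation: [[1.0, 0.03, -0.005], [0.03, -1.0, 0.0], [-0.005, -0.001, -1.0]]
force: [-5.2, -0.6, 2.3]
grip_width: 0.0001
grip_force: 0.0
```

Emit:
{"op": "arm_command", "data": {
  "commands": [
    [0,[0.01,0,0],0],
    [0,[0.02,0,0],0],
    [0,[0.02,0,0],0]
  ]
}}

```text
t: 6.3
ee_pos: [0.5536, 0.0602, 0.2743]
orientation: [[1.0, 0.03, -0.004], [0.03, -1.0, 0.0], [-0.004, -0.001, -1.0]]
force: [-5.3, 0.3, 1.4]
grip_width: 0.0
grip_force: 0.0
```

Emit:
{"op": "arm_command", "data": {
  "commands": [
    [0,[0.01,0,0],0],
    [0,[0.02,0,0],0],
    [0,[0.02,0,0],0]
  ]
}}

```text
t: 6.6
ee_pos: [0.5545, 0.0602, 0.2743]
orientation: [[1.0, 0.03, -0.005], [0.03, -1.0, 0.0], [-0.005, -0.001, -1.0]]
force: [-5.3, 0.2, 2.4]
grip_width: -0.0002
grip_force: 0.0
```

Emit:
{"op": "arm_command", "data": {
  "commands": [
    [0,[0.01,0,0],0],
    [0,[0.01,0,0],0]
  ]
}}

```text
t: 6.8
ee_pos: [0.5549, 0.0602, 0.2743]
orientation: [[1.0, 0.03, -0.005], [0.03, -1.0, 0.0], [-0.005, -0.001, -1.0]]
force: [-4.6, 0.7, 1.6]
grip_width: 0.0001
grip_force: 0.0
```

Pressed about 4.7 mm at 5 N, so the catch should have let go. I'll withdraw 100 mm straight back, then look.

Emit:
{"op": "arm_command", "data": {
  "commands": [
    [0,[-0.2,0,0],0],
    [0,[-0.6,0,0],0],
    [0,[-1.1,0,0],0],
    [0,[-1.6,0,0],0],
    [0,[-2.0,0,0],0],
    [0,[-2.2,0,0],0],
    [0,[-2.2,0,0],0],
    [0,[-2.2,0,0],0]
  ]
}}

```text
t: 7.6
ee_pos: [0.4477, 0.0599, 0.275]
orientation: [[1.0, 0.03, 0.003], [0.03, -1.0, -0.0], [0.003, 0.0, -1.0]]
force: [0.1, -0.3, -1.1]
grip_width: -0.0
grip_force: 0.0
```

Run:
```python
from h import *
s=get_state();print(s['ee_pos'],s['force'])
im=look('side','s1.png'); w=look('wrist','w1.png')
cv2.imwrite('pics/v1.png',np.hstack([cv2.resize(im['color'][120:320,200:430,::-1],(400,348)),cv2.resize(w['color'][:,:,::-1],(400,250))[:,:].copy() if 0 else cv2.copyMakeBorder(cv2.resize(w['color'][:,:,::-1],(400,250)),0,98,0,0,0)]))
print([(np.round(q['xy'],1),round(q['confidence'],2)) for c in('side','wrist') for q in trace('right_edge',c)[:2]])
```

```text
[0.4477 0.0599 0.275 ] [ 0.129  -0.3287 -1.0567]
[(array([361.7, 232.8]), 0.87), (array([342.2, 208.5]), 0.73)]
```

View pics/v1.png

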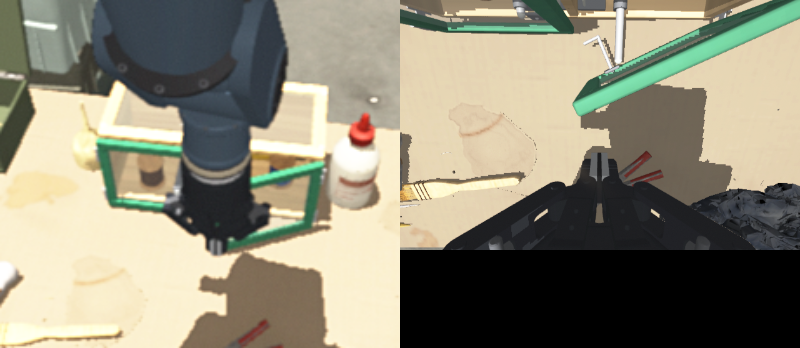

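The door sprang ajar: its free edge is at about (285,175) in the wrist picture, and the left door is still shut (top left). I'll get the leaf's angle.

Run:
```python
from h import *
s=get_state(); M=np.array([[ 0.0004,-0.949,-0.3154,0.0803],[1,.0002,.0006,-.0007],[-.0005,-.3154,.949,.0318],[0,0,0,1]])
R=s['orientation'];f=200/np.tan(np.radians(68.12764)/2);o=s['ee_pos']+R@M[:3,3]
for uv in [(280,165),(288,184),(640,0),(640,40)]:
    d=R@M[:3,:3]@[(uv[0]-318.56)/f,(uv[1]-200.27)/f,1]; print(uv,o+d*(.148-o[2])/d[2])
H=np.array([.5718,-.0587]);y=.0253
for a in(.4,.45,.5,.9,1.2,1.4,1.57,1.65,1.7):
    u=np.array([-np.sin(a+y),np.cos(a+y)]);n=np.array([np.cos(a+y),np.sin(a+y)])  # n = inner side
    print(a,'edge in',H+.1465*u+.0045*n,'out',H+.1465*u-.0045*n,'finger r.115',H+.115*u+.0155*n,'r.125',H+.125*u+.0155*n)
```

```text
(280, 165) [0.5081 0.075  0.148 ]
(288, 184) [0.5018 0.0724 0.148 ]
(640, 0) [ 0.5575 -0.0251  0.148 ]
(640, 40) [ 0.5477 -0.0288  0.148 ]
0.4 edge in [0.5155 0.0766] out [0.5073 0.0729] finger r.115 [0.5385 0.0525] r.125 [0.5343 0.0616]
0.45 edge in [0.5088 0.0736] out [0.5008 0.0695] finger r.115 [0.533  0.0506] r.125 [0.5284 0.0595]
0.5 edge in [0.5022 0.0703] out [0.4944 0.0658] finger r.115 [0.5275 0.0486] r.125 [0.5225 0.0572]
0.9 edge in [0.4575 0.033 ] out [0.4521 0.0258] finger r.115 [0.4893 0.0229] r.125 [0.4813 0.0289]
1.2 edge in [ 0.4355 -0.0049] out [ 0.4324 -0.0133] finger r.115 [ 0.4688 -0.0052] r.125 [ 0.4594 -0.0018]
1.4 edge in [ 0.4275 -0.033 ] out [ 0.4262 -0.0419] finger r.115 [ 0.4603 -0.0267] r.125 [ 0.4504 -0.0252]
1.57 edge in [ 0.4252 -0.0578] out [ 0.4255 -0.0668] finger r.115 [ 0.4565 -0.046 ] r.125 [ 0.4465 -0.0463]
1.65 edge in [ 0.4256 -0.0695] out [ 0.4266 -0.0785] finger r.115 [ 0.4558 -0.0553] r.125 [ 0.4459 -0.0563]
1.7 edge in [ 0.4264 -0.0768] out [ 0.4277 -0.0857] finger r.115 [ 0.4558 -0.0611] r.125 [ 0.4459 -0.0626]
```

Leaf angle ≈ 0.45 rad. I'll go round the free edge: left, up 15 mm, forward in front of the left door, then in behind the leaf.

Emit:
{"op": "arm_command", "data": {
  "commands": [
    [0,[0,0.7,0.15],0],
    [0,[0,1.4,0.3],0],
    [0,[0.5,1.5,0.3],0],
    [0,[1.1,1.5,0.3],0],
    [0,[1.6,1.5,0.3],0],
    [0,[1.8,1.5,0.3],0],
    [0,[1.8,1.5,0.3],0]
  ]
}}

```text
t: 8.5
ee_pos: [0.5376, 0.1349, 0.2895]
orientation: [[1.0, 0.03, 0.001], [0.03, -1.0, 0.0], [0.001, -0.0, -1.0]]
force: [0.4, -0.1, -0.3]
grip_width: 0.0
grip_force: 0.0
```

Emit:
{"op": "arm_command", "data": {
  "commands": [
    [0,[0,-0.5,0],0],
    [0,[0,-1.0,0],0],
    [0,[0,-1.3,0],0],
    [0,[0,-1.5,0],0],
    [0,[0,-1.5,0],0]
  ]
}}

```text
t: 9.0
ee_pos: [0.536, 0.0591, 0.2897]
orientation: [[1.0, 0.029, -0.001], [0.029, -1.0, 0.0], [-0.001, -0.0, -1.0]]
force: [0.3, -0.1, 0.5]
grip_width: 0.0005
grip_force: 0.0
```

Run:
```python
from h import *
s=get_state();print(s['ee_pos'],s['force'])
w=look('wrist','w2.png')
```

```text
[0.536  0.0591 0.2897] [ 0.2717 -0.0635  0.4508]
```

View pics/w2.png

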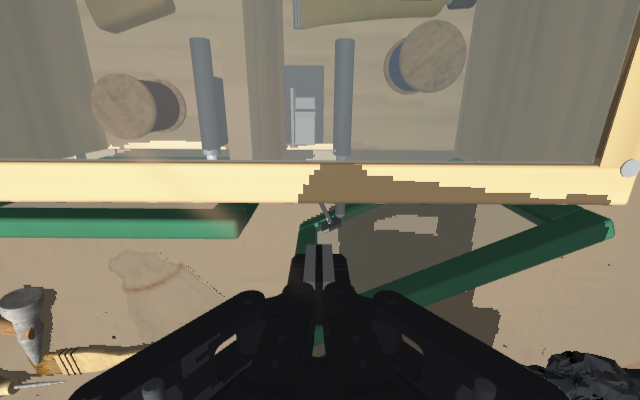

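The fingertips are behind the leaf with no contact, and the left door is still shut. Now I sweep the door open along its arc, turning with it.

Emit:
{"op": "arm_command", "data": {
  "commands": [
    [0,[-0.05,-0.03,0],8],
    [0,[-0.12,-0.06,0],16],
    [0,[-0.22,-0.12,0],24],
    [0,[-0.35,-0.2,0],31],
    [0,[-0.5,-0.28,0],36],
    [0,[-0.64,-0.36,0],40],
    [0,[-0.84,-0.5,0],46],
    [0,[-1.02,-0.66,0],52],
    [0,[-1.15,-0.8,0],56],
    [0,[-1.26,-0.95,0],60]
  ]
}}

```text
t: 10.05
ee_pos: [0.4729, 0.0134, 0.2898]
orientation: [[0.47, 0.883, -0.0], [0.883, -0.47, 0.001], [0.001, -0.0, -1.0]]
force: [0.3, 1.1, 0.4]
grip_width: 0.0001
grip_force: 0.3
```

Emit:
{"op": "arm_command", "data": {
  "commands": [
    [0,[-0.1,-0.15,0],5],
    [0,[-0.18,-0.3,0],9],
    [0,[-0.27,-0.52,0],15],
    [0,[-0.35,-0.75,0],20],
    [0,[-0.4,-0.95,0],25],
    [0,[-0.43,-1.1,0],29],
    [0,[-0.44,-1.23,0],32],
    [0,[-0.44,-1.35,0],35],
    [0,[-0.44,-1.42,0],37],
    [0,[-0.44,-1.42,0],37]
  ]
}}

```text
t: 11.05
ee_pos: [0.4515, -0.058, 0.2898]
orientation: [[-0.152, 0.988, 0.0], [0.988, 0.152, 0.0], [0.0, 0.0, -1.0]]
force: [0.3, 0.1, 0.7]
grip_width: 0.0001
grip_force: 0.0
```

Run:
```python
from h import *
s=get_state();print(s['ee_pos'],s['force'],np.degrees(np.arctan2(*s['orientation'][[1,0],1])),s['q'])
w=look('wrist','w3.png'); im=look('side')
cv2.imwrite('pics/v3.png',np.hstack([cv2.resize(w['color'][:,:,::-1],(480,300)),cv2.resize(im['color'][120:320,200:400,::-1],(300,300))]))
```

```text
[ 0.4515 -0.058   0.2898] [0.3244 0.1113 0.6675] 8.764042187784058 [-0.3741  0.5033  1.9576  0.0004  0.6806 -0.5274]
```

View pics/v3.png

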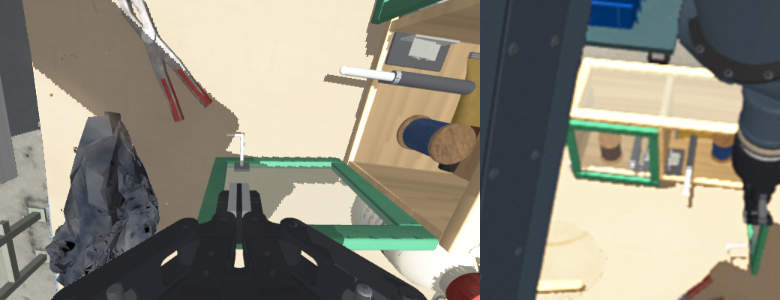

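The door stands roughly square or slightly past it, with the left door shut and the blue spool in place. I'll add a few millimetres for margin, then back off.

Emit:
{"op": "arm_command", "data": {
  "commands": [
    [0,[0,-0.03,0],0],
    [0,[0,-0.06,0],0],
    [0,[0,-0.06,0],0],
    [0,[0,-0.06,0],0]
  ]
}}

```text
t: 11.55
ee_pos: [0.4514, -0.0614, 0.2897]
orientation: [[-0.152, 0.988, 0.0], [0.988, 0.152, 0.0], [0.0, 0.0, -1.0]]
force: [0.2, 0.5, -0.2]
grip_width: -0.0001
grip_force: 0.1
```

Emit:
{"op": "arm_command", "data": {
  "commands": [
    [0,[0,0.3,0],0],
    [0,[0,0.8,0],0],
    [0,[0,1.3,0],0],
    [0,[0,1.5,0.6],0],
    [0,[0,1.5,1.4],0],
    [0,[0,1.5,2.2],0],
    [0,[0,1.5,2.6],0],
    [0,[0,1.5,2.6],0]
  ]
}}

```text
t: 12.35
ee_pos: [0.4521, 0.0135, 0.4227]
orientation: [[-0.152, 0.988, 0.008], [0.988, 0.152, -0.002], [-0.003, 0.007, -1.0]]
force: [0.3, -0.2, 0.1]
grip_width: -0.0001
grip_force: 0.0
```

Run:
```python
from h import *
s=get_state();print(s['ee_pos'],s['force'])
w=look('wrist','w4.png'); im=look('scene');sd=look('side')
cv2.imwrite('pics/v4.png',np.vstack([cv2.resize(w['color'][:,:,::-1],(480,300)),np.hstack([cv2.resize(i['color'][100:320,200:430,::-1],(240,230)) for i in(im,sd)])]))
print(w['tool_from_camera'][:3])
```

```text
[0.4521 0.0135 0.4227] [ 0.3453 -0.2096  0.1476]
[[ 0.0004 -0.9489 -0.3156  0.0817]
 [ 1.      0.0005 -0.0002 -0.0006]
 [ 0.0003 -0.3156  0.9489  0.0318]]
```

View pics/v4.png

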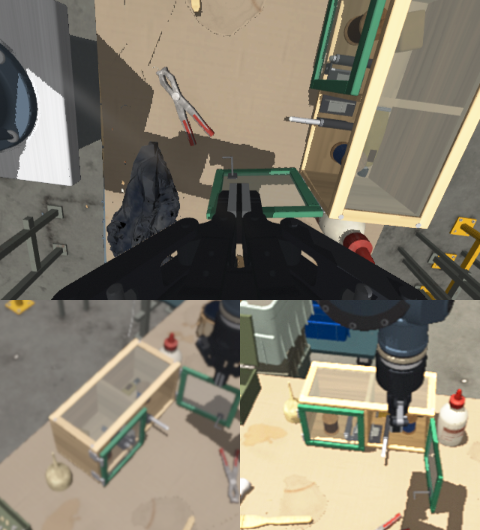

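The door stands wide open with the left door shut, the spools in place, and the oil can and solvent standing. I'll do a quick numeric check of the door angle.

Run:
```python
from h import *
s=get_state(); w=look('wrist'); M=np.array(w['tool_from_camera']);R=s['orientation'];f=200/np.tan(np.radians(w['vfov'])/2);o=s['ee_pos']+R@M[:3,3]
im=w['color'];hsv=cv2.cvtColor(im,cv2.COLOR_RGB2HSV);m=cv2.inRange(hsv,(60,90,40),(95,255,255))
def W(uv):
    d=R@M[:3,:3]@[(uv[0]-w['cx'])/f,(uv[1]-w['cy'])/f,1]; return (o+d*(.148-o[2])/d[2])[:2]
# lowest green pixel per column right of fingers: outer top edge of the leaf
P=[]
for c in list(range(278,296,4))+list(range(365,424,4)):
    r=np.nonzero(m[200:310,c])[0]
    if len(r): P.append(W((c,200+r.max()))); print(c,200+r.max(),P[-1])
P=np.array(P); vx,vy,_,_=cv2.fitLine(P.astype(np.float32),cv2.DIST_HUBER,0,.01,.01).ravel(); 
print('angle from shut',(np.arctan2(vy,vx)%np.pi)-(np.pi/2+.0253) , (vx,vy))
c=cv2.connectedComponentsWithStats(m);print([x for x in c[2].tolist() if x[4]>200])
H=np.array([.5718,-.0587])
q=[(r['xy'],r['confidence']) for r in trace('right_edge','scene')]; i=look('scene')
r=trace('right_edge','scene');print(q)
```

```text
282 291 [ 0.4289 -0.0791]
286 284 [ 0.4317 -0.0709]
290 264 [ 0.4328 -0.0491]
294 255 [ 0.4353 -0.0393]
365 293 [ 0.5071 -0.0692]
369 293 [ 0.5108 -0.0686]
373 293 [ 0.5146 -0.068 ]
377 292 [ 0.5181 -0.0663]
381 290 [ 0.5214 -0.0636]
385 290 [ 0.5251 -0.063 ]
389 290 [ 0.5289 -0.0624]
393 290 [ 0.5326 -0.0618]
397 292 [ 0.5369 -0.0634]
401 293 [ 0.5409 -0.0639]
405 292 [ 0.5443 -0.0623]
409 292 [ 0.5481 -0.0617]
413 292 [ 0.5518 -0.0611]
417 292 [ 0.5556 -0.0605]
421 292 [ 0.5593 -0.0599]
angle from shut -1.4806662 (np.float32(0.9933453), np.float32(0.11517398))
[[0, 0, 640, 400, 249041], [419, 0, 104, 130, 4113], [315, 227, 122, 68, 2288], [279, 228, 33, 66, 558]]
[([400.0, 190.1], 0.9)]
```

The leaf lies about 6° past square (≈1.66–1.69 rad), clear of the robot. Handing in.

```bash
python3 -c "
from rig import *
print(finish_job())"
```

```text
the job is handed in; nothing more can be done
None
```

The right door, which holds the blue thread, was pressed at about 5 N, sprang ajar, and was pushed open to about 1.66–1.69 rad (past square); the left door stayed shut, nothing else was seen to move, and the job is handed in.

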